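Centre the bin on the counting scale and press the sunken tare key

ROBOT

A 6-joint arm with a two-finger parallel gripper is mounted at the origin on a cart in front of the work surface, level with it; the furniture and walls round the work are solid. World frame = base frame: x ahead of the robot, y to its left, z up, the work surface at z = 0. Lengths are in m, angles in rad, forces in N, time in s.
With the tool pointing down it reaches from about 0.35 to 0.775 m from the base axis. Payload 7.3 kg.
Tool frame: the origin (TCP) lies midway between the tips of the shut fingers; the grasp point (between the pads) lies 19 mm behind it; z points along the fingers, y is the direction in which the jaws open and shut (so a half turn about z gives the same grasp; the last joint's range is limited). The gripper opens to 92 mm and grips with 3 to 60 N. Pads are 19 mm wide; open, the fingers measure 130 mm over their backs; the gripper's body (75 mm by 190 mm) begins 47 mm behind the grasp point.
Start: joints at [-1.372, 0.342, 1.524, -0, 1.275, -0.146], TCP at [0.177, -0.494, 0.227] pointing down, gripper open.
Joint ranges: [-2.53, 2.53], [-0.77, 2.02], [0.04, 2.7], [-1, 4.14], [0.28, 2.66], [-3.11, 3.11]. Speed limits (rad/s): [2.57, 2.57, 3.14, 3.14, 3.14, 3.14].

INTERFACE

Orientations are given as [roll, pitch, yaw] about the fixed x, y, z axes, in that order (R = Rz(yaw) Ry(pitch) Rx(roll)).
In Python, from cell import status, eyes, job gives the robot as it stands.
- The arm moves only by the tool jog_arm, never from a script. Its argument "series" is a list of rows, each a list of 3 entries, a list of its own where there are three numbers: the gripper command: -1 is shut, 1 is fully open, values between are in proportion, then the shift along the tool's x, y, z in m, then the turn, a rotation vector about the tool's x, y, z in rad. In form: [[grip, [x, y, z], [ax, ay, az]], ...]. A call has 1 to 12 rows; each row is the pose to reach, as a shift and turn from the pose commanded when the call began, along the tool's axes at that moment; what a row does not reach only later rows make up. A row lasts 1/12 s, in which the tool goes at most 41.7 mm and 7.16 degrees, less where a joint would pass 70% of its speed; a pose out of reach is approached as far as the arm can. A call with a gripper value outside its range is refused whole. The fingers move at their own pace and stop on an object; "squeeze" is the grip in N (left out, the last holds). Time passes only in rows, so rows that repeat a pose let the fingers close. It gives the time, the measured TCP pose, the force and the opening at its end, in the units of the state.
- status.observe(): the state, without advancing time (a new reading comes with each control period).
- eyes.read_camera(name): name is "scene" or "side" or "wrist"; returns a dict with "img" (420x560x3 uint8, red, green, blue), "range_z" (420x560 float32, m along the optical axis (not along the pixel's ray), 0 where there is no reading), "camera_matrix" (3x3 intrinsics, pixels), "T" (4x4, takes a point from camera to world coordinates); the wrist camera has in their place "tool_from_camera" (4x4, takes a point from camera to tool coordinates, whose origin is the TCP and whose axes are the flange's). Camera axes: x right, y down, z forward; pixel columns grow to the right and rows downward; lengths in m; the calibration is good to about 2 mm. A picture is of the moment at which its call begins: read the wrist's pose just before it.
- job.hand_in(): hands the job in, once; it reports no verdict.
The state is a dict: "time": time; "qpos": joint angles; "qvel": joint speeds; "joint_efforts": joint torques, N m; "tool_pos": TCP position; "tool_rot": TCP orientation; "contact_force": force on the tool from outside, world axes, zero at the start; "torque": the same for the moment, N m; "opening": finger opening in m.
Only numpy, scipy, OpenCV 4.12 (cv2) and the standard library are available. Lean on these libraries where they do the work, as an engineer would, in place of code of your own. Each camera call takes 0.05 s, during which the arm holds its last target.

TASK

The empty bin stands too far forward on the plate of the counting scale: push it to the middle of the plate with the fingers, sliding it without picking it up, and take the hand off it. Then reach into the oblong well in the scale's front panel, press the sunken tare key fully down with the fingertips, keep it down for a good second and a half while nothing touches the bin or the plate, and let it come back up. Do not lean on the weighing plate, do not press the round power key, and leave the other things on the bench where they are.

Things in the scene. Friction and masses are not known exactly. Their poses are not given: they have to be found in the camera images.
- scale: Parts-counting scale, grey, 240 deep (x) by 220 wide (y), heavy: it does not move. Origin: centre of its underside, on the bench top; +x from the key panel (front) to the weighing plate (rear), z up. The flat black key panel is the front 98 mm, its top 50 above the bench: display and flat foil keys at the left (+y), an oblong well (tare) right of the middle, a round well (power) far right (-y).
- weigh_plate: Steel weighing plate, 130 (x) by 160 (y) mm, axes as the scale's; origin 10 below its top. Middle at x +45, y 0 of the scale, front edge at x -20, top 64 above the bench (14 above the key panel). It floats on a stiff spring, 6 N per mm, at most 3 mm down, and sinks about 0.3 mm under the bin.
- plate_middle (a point): Middle of the weighing plate's top face, axes as the scale's: where the middle of the bin belongs.
- count_bin: Small empty open blue-grey plastic bin, loose, 0.13 to 0.25 kg; rim 94 (its x) by 75 (its y), 48 high; walls below the rim 84 by 64 outside, 4 thick. Origin: centre of its underside. It starts upright on the plate, turned up to 0.3 rad against the scale, its middle 32 to 46 mm too far forward (scale -x) and up to 32 mm left or right of the plate's middle.
- bin_middle (a point): Middle of the bin, 24 above its underside; axes as the bin's.
- tare_face (a point): Centre of the top face of the tare key: grey, 30 (x) by 42 (y) mm, at the bottom of the oblong well, axes as the scale's. The well is 34 (x) by 46 (y) mm, open upwards, centred over the key at x -71, y -15 of the scale; mouth 50 above the bench, key face 16 lower (34 above the bench). Shut fingertips fit in with their closing line along the scale's y.
- tare_key (a joint): Travel of the tare key in m: 0 up, 0.006 fully down (28 above the bench, hard stop). Spring return, 1.5 N to start and 4.5 N fully down.
- power_face (a point): Centre of the upper face of the round power key, diameter 26, in a round well of diameter 30, 60 mm to the right (-y of the scale) of the tare key and as deep: not to be pressed.
- power_key (a joint): Travel of the power key in m, 0 up, 0.006 down, sprung like the tare key.
- screw_dish: Round steel dish with screws, diameter 67, 16 high, loose on the bench; origin at the centre of its underside. Bystander.
- flux_bottle: Small bottle with an orange needle cap, diameter 30, 86 high, standing; origin at the centre of its underside. Bystander.
- tape_roll: Roll of amber tape lying flat, diameter 66, 13 high; origin at the centre of its underside. Bystander.
- side_cutter: Small side cutter with red grips, lying, 37 by 125 (its y), 10 high; origin at the centre of its underside. Bystander.
- relay_board: Small green circuit board with four blue relays, 38 by 70 (its y), 15 high, lying flat; origin at the centre of its underside. Bystander.
Not all that is in view belongs to the job. There is more than one size of the count_bin; the one meant has the size given above.

How it is judged:
By the outcome, as a careful person would: the job done as asked, in the order asked, and still so for the second after the job is handed in, with the robot touching nothing.
It also fails if it takes over 61 s, if anything falls off the work surface, if the arm or the gripper's body presses on something with over 40 N, if the wrist force passes 120 N, or if a joint passes its speed limit or range.

## Working session

There is one attempt and no reset: what is moved stays moved. The work goes in short steps, Python scripts to look and compute and a tool call to move; the robot and the scene stay as the last step left them, time stands still between calls to the robot, and variables do not carry over. Pictures are saved under pics/ and viewed, and the job is handed in when it is done.

Besides the shell and the picture viewer there is one more tool, called after "Emit:" as name(argument=value, ...), one argument or row to a line, values as JSON. jog_arm: Moves the arm, as the interface text tells. Its arguments: {"type":"object","properties":{"series":{"type":"array","items":{"type":"array"}},"squeeze":{"type":"number"}},"required":["series"]}

```bash
mkdir -p pics; ls
python3 - <<'E'
from cell import status, eyes
import cv2,numpy as np
s=status.observe();print({k:np.round(v,3).tolist() for k,v in s.items()})
for n in ("scene","side","wrist"):
    d=eyes.read_camera(n)
    cv2.imwrite(f"pics/{n}0.png",d["img"][:,:,::-1]); np.savez(f"pics/{n}0.npz",**d)
    print(n,d["camera_matrix"].tolist(),np.round(d.get("T",d.get("tool_from_camera")),3).tolist())
E
```

```text
pics
{'time': 0.0, 'qpos': [-1.372, 0.343, 1.525, 0.0, 1.275, -0.146], 'qvel': [0.0, 0.0, -0.002, -0.001, 0.001, -0.001], 'joint_efforts': [-0.001, -43.125, -24.422, 0.072, 0.056, -0.0], 'tool_pos': [0.177, -0.494, 0.226], 'tool_rot': [-3.14, -0.0, 0.345], 'contact_force': [-0.285, 0.942, -0.347], 'torque': [-0.014, 0.013, 0.013], 'opening': 0.092}
scene [[473.8159000870484, 0.0, 282.3159114799988], [0.0, 473.8159000870484, 208.59838342977935], [0.0, 0.0, 1.0]] [[-0.776, -0.327, 0.54, -0.068], [-0.631, 0.423, -0.651, 0.771], [-0.015, -0.845, -0.534, 0.67], [0.0, 0.0, 0.0, 1.0]]
side [[527.7607392934523, 0.0, 283.55657275158734], [0.0, 527.7607392934523, 206.07150859243094], [0.0, 0.0, 1.0]] [[0.996, -0.06, 0.073, 0.424], [-0.094, -0.569, 0.817, -1.013], [-0.007, -0.82, -0.572, 0.802], [0.0, 0.0, 0.0, 1.0]]
wrist [[327.30561104054436, 0.0, 279.41400890443214], [0.0, 327.30561104054436, 213.54312251114655], [0.0, 0.0, 1.0]] [[0.001, -0.953, -0.302, 0.083], [1.0, 0.001, -0.0, 0.001], [0.001, -0.302, 0.953, -0.158], [0.0, 0.0, 0.0, 1.0]]
```

View pics/scene0.png

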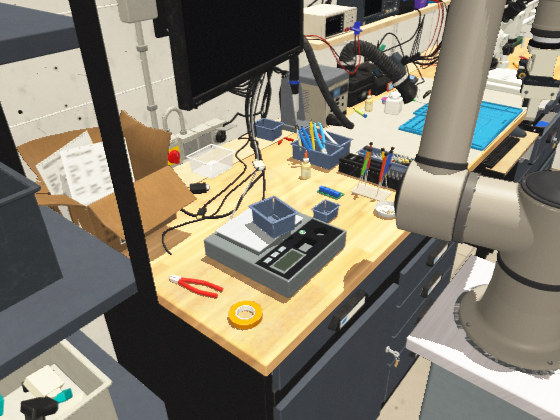

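View pics/side0.png

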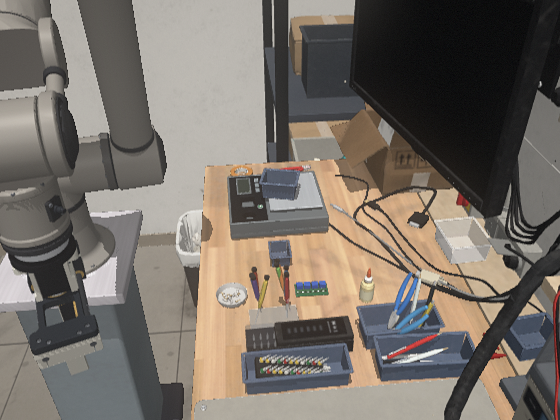

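View pics/wrist0.png

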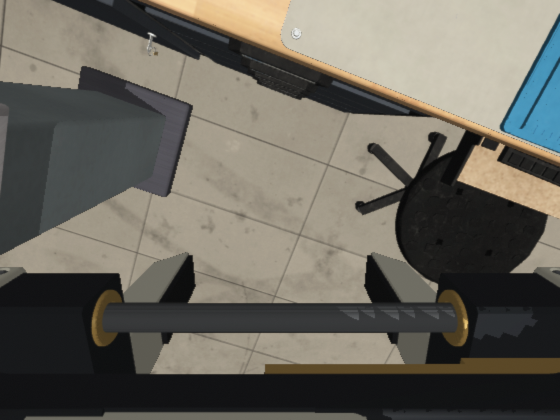

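The scene view shows the scale near (275,245) with a blue-grey bin at (273,215) on its plate. A smaller bin stands on the bench at (325,210), and larger ones are behind at (322,150) and (268,128). The bin meant should be the one on the plate; I'll confirm that in a crop and measure it.

```bash
cat > h.py <<'E'
import numpy as np,cv2
def cloud(d,T=None):
    K=d["camera_matrix"];Z=d["range_z"];T=d["T"] if T is None else T
    v,u=np.mgrid[:Z.shape[0],:Z.shape[1]]
    P=np.stack([(u-K[0,2])/K[0,0]*Z,(v-K[1,2])/K[1,1]*Z,Z],-1)
    W=P@T[:3,:3].T+T[:3,3]; W[Z<=0]=np.nan
    return W
E
python3 - <<'E'
from h import *
for n,(a,b,c,e) in {"scene":(190,180,360,300),"side":(215,155,345,270)}.items():
    d=dict(np.load(f"pics/{n}0.npz"));W=cloud(d)
    im=cv2.resize(d["img"][b:e,a:c,::-1],None,fx=4.6,fy=4.6,interpolation=cv2.INTER_CUBIC);cv2.imwrite(f"pics/{n}0c.png",im);print(im.shape)
    P=W[b:e,a:c].reshape(-1,3)
    for lo,hi in((-.01,.01),(.04,.055),(.058,.07),(.105,.12)):
        m=(P[:,2]>lo)&(P[:,2]<hi)&(P[:,0]>.3)
        Q=P[m];print(n,lo,len(Q),np.round(np.nanpercentile(Q,[1,50,99],axis=0),3).tolist(), np.round(cv2.minAreaRect(Q[:,:2].astype(np.float32)*1000)[0:2],1).tolist(),cv2.minAreaRect(Q[:,:2].astype(np.float32)*1000)[2])
E
```

```text
(552, 782, 3)
scene -0.01 10791 [[0.311, -0.259, -0.003], [0.55, 0.066, 0.001], [0.85, 0.319, 0.009]] [[576.8, 49.3], [492.3, 513.4]] 36.93105697631836
scene 0.04 4083 [[0.378, 0.005, 0.041], [0.446, 0.159, 0.051], [0.608, 0.225, 0.054]] [[498.3, 112.9], [240.7, 225.0]] 1.4126994609832764
scene 0.058 1378 [[0.474, 0.04, 0.061], [0.542, 0.153, 0.064], [0.607, 0.194, 0.069]] [[539.6, 114.1], [144.7, 162.2]] 0.6350288391113281
scene 0.105 376 [[0.46, 0.062, 0.105], [0.515, 0.097, 0.111], [0.563, 0.149, 0.114]] [[591.2, 108.7], [266.4, 92.4]] 2.525052547454834
(529, 598, 3)
side -0.01 7525 [[0.346, -0.12, -0.005], [0.541, 0.001, -0.001], [0.713, 0.364, 0.009]] [[510.4, 150.6], [542.9, 388.1]] 82.64756774902344
side 0.04 2662 [[0.383, -0.003, 0.041], [0.455, 0.047, 0.05], [0.62, 0.216, 0.054]] [[502.0, 109.3], [240.1, 226.9]] 1.279430866241455
side 0.058 1097 [[0.484, 0.03, 0.059], [0.571, 0.071, 0.063], [0.611, 0.188, 0.069]] [[540.8, 111.1], [141.6, 168.2]] 1.4158769845962524
side 0.105 272 [[0.464, 0.056, 0.105], [0.513, 0.112, 0.11], [0.564, 0.144, 0.114]] [[481.6, -47.1], [386.5, 94.9]] 77.66035461425781
```

View pics/scene0c.png

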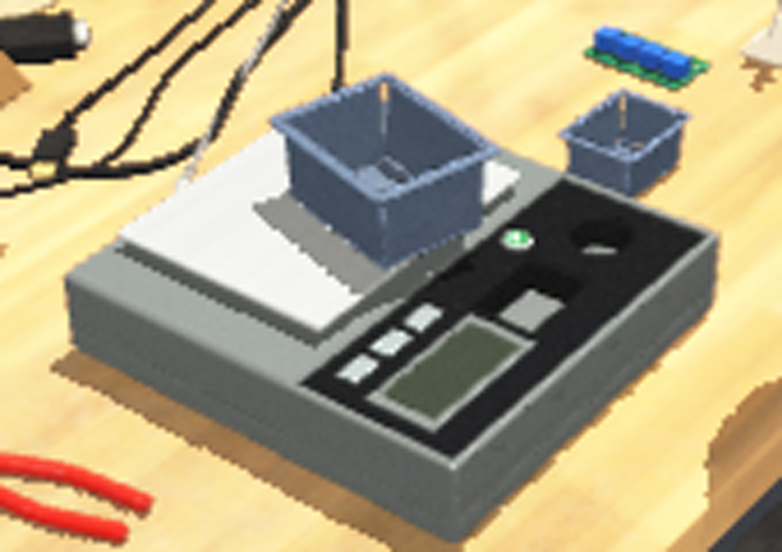

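View pics/side0c.png

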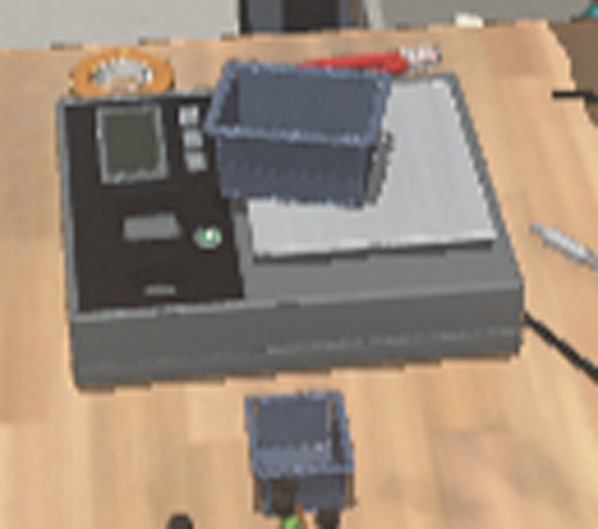

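```bash
cat >> h.py <<'E'
from scipy.spatial.transform import Rotation as Ro
def delta(s,p,yaw,tilt=(0,0)):
    R0=Ro.from_euler('xyz',s["tool_rot"]);R1=Ro.from_euler('xyz',[np.pi+tilt[0],tilt[1],yaw])
    return np.round(R0.inv().apply(np.array(p)-s["tool_pos"]),4).tolist(),np.round((R0.inv()*R1).as_rotvec(),4).tolist()
E
python3 - <<'E'
from h import *
from cell import status
s=status.observe()
print(delta(s,[.33,-.2,.33],.15),delta(s,[.44,.1,.30],.0235))
for n in("scene","side"):
    d=dict(np.load(f"pics/{n}0.npz"));P=cloud(d).reshape(-1,3)
    m=(P[:,2]>.15)&(P[:,0]>.3)&(P[:,0]<.85)&(abs(P[:,1])<.4)&(P[:,2]<.9)
    Q=P[m];print(n,len(Q),np.round(np.percentile(Q,[0,1,50,99,100],axis=0),2).tolist() if len(Q) else'')
    h,e=np.histogram(Q[:,0],bins=11,range=(.3,.85));print(h)
E
```

```text
([0.2429, -0.2251, -0.1035], [-0.0011, -0.0001, 0.1948]) ([0.4478, -0.4702, -0.0732], [-0.0011, -0.0, 0.3213])
scene 12787 [[0.68, -0.38, 0.15], [0.69, -0.36, 0.15], [0.73, 0.04, 0.4], [0.85, 0.37, 0.52], [0.85, 0.4, 0.53]]
[   0    0    0    0    0    0    0 2308 6110 3187 1182]
side 30943 [[0.69, -0.39, 0.15], [0.69, -0.38, 0.16], [0.78, -0.25, 0.47], [0.82, 0.16, 0.63], [0.85, 0.4, 0.64]]
[    0     0     0     0     0     0     0   916  7395 19313  3319]
```

Emit:
jog_arm(
  series=[
    [0,[0.243,-0.225,-0.103],[0,0,0.195]],
    [0,[0.243,-0.225,-0.103],[0,0,0.195]],
    [0,[0.243,-0.225,-0.103],[0,0,0.195]],
    [0,[0.243,-0.225,-0.103],[0,0,0.195]],
    [0,[0.243,-0.225,-0.103],[0,0,0.195]],
    [0,[0.243,-0.225,-0.103],[0,0,0.195]],
    [0,[0.243,-0.225,-0.103],[0,0,0.195]],
    [0,[0.448,-0.47,-0.073],[0,0,0.321]],
    [0,[0.448,-0.47,-0.073],[0,0,0.321]],
    [0,[0.448,-0.47,-0.073],[0,0,0.321]],
    [0,[0.448,-0.47,-0.073],[0,0,0.321]],
    [0,[0.448,-0.47,-0.073],[0,0,0.321]],
  ],
)

```text
time: 1.15
tool_pos: [0.3786, -0.0578, 0.306]
tool_rot: [3.141, -0.0, 0.023]
contact_force: [0.9, -1.3, -1.0]
opening: 0.0462
```

Emit:
jog_arm(
  series=[
    [0,[0.058,-0.158,0],[0,0,0]],
    [0,[0.058,-0.158,0],[0,0,0]],
    [0,[0.058,-0.158,0],[0,0,0]],
    [0,[0.058,-0.158,0],[0,0,0]],
    [0,[0.058,-0.158,0],[0,0,0]],
    [0,[0.058,-0.158,0],[0,0,0]],
    [0,[0.058,-0.158,0],[0,0,0]],
  ],
)

```text
time: 1.73
tool_pos: [0.4324, 0.0994, 0.3056]
tool_rot: [3.141, 0.001, 0.025]
contact_force: [-0.2, -0.2, 1.0]
opening: 0.0462
```

```bash
cat >> h.py <<'E'
def wrist(tag):
    from cell import status,eyes
    s=status.observe();d=eyes.read_camera("wrist")
    T=np.eye(4);T[:3,:3]=Ro.from_euler('xyz',s["tool_rot"]).as_matrix();T[:3,3]=s["tool_pos"]
    d["T"]=T@d["tool_from_camera"];np.savez(f"pics/{tag}.npz",**d)
    cv2.imwrite(f"pics/{tag}.png",d["img"][:,:,::-1])
    print(s["time"],np.round(s["tool_pos"],4),np.round(s["tool_rot"],4),np.round(s["contact_force"],2),s["opening"])
    return s,d
E
python3 -c "
from h import *
wrist('w1')"
```

```text
1.7333 [0.4324 0.0994 0.3056] [3.1409e+00 1.1000e-03 2.4900e-02] [-0.21 -0.19  0.97] 0.04617072938363424
```

View pics/w1.png

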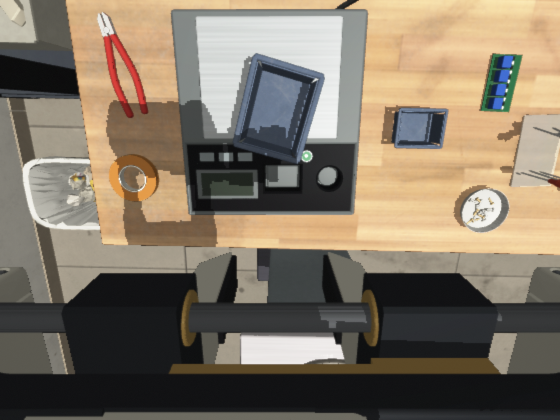

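The wrist view shows the scale upright, with plate corners about (197,15)–(342,138). The bin rim is at about (254,55),(323,75),(297,162),(236,140). The tare well is at (284,177), the power well at (327,177), and the small decoy bin at (420,128). The bin on the plate fits the given size; I'll measure it next.

```bash
cat >> h.py <<'E'
def rect(P,m):
    Q=P[m][:,:2]; r=cv2.minAreaRect((Q*1000).astype(np.float32)); return np.round(r[0],1),np.round(r[1],1),round(r[2],2),len(Q)
def binfit(d,zt=.112):
    W=cloud(d);P=W.reshape(-1,3);c=d["img"].reshape(-1,3).astype(int)
    blue=(c[:,2]>c[:,0]+12)
    m=(P[:,2]>zt-.007)&(P[:,2]<zt+.008)&(P[:,0]>.38)&(P[:,0]<.7)&(P[:,1]>-.0)&(P[:,1]<.23)
    r=rect(P,m); print("rim",r, "z",np.round(np.nanmedian(P[m][:,2]),4)); return r
E
python3 - <<'E'
from h import *
d=dict(np.load("pics/w1.npz"));W=cloud(d);P=W.reshape(-1,3)
inr=(P[:,0]>.3)&(P[:,0]<.7)&(P[:,1]>-.05)&(P[:,1]<.25)
binfit(d)
for a,b in((.04,.054),(.059,.069)):
    m=inr&(P[:,2]>a)&(P[:,2]<b);print(a,rect(P,m),np.nanmedian(P[m][:,2]))
# key faces/wells
K=d["camera_matrix"];
for n,z,(u,v) in(("tareface",.034,(283,177)),("power",.034,(327,177))):
    print(n,W[v,u])
im=cv2.resize(d["img"][0:225,165:375,::-1],None,fx=2.66,fy=2.66,interpolation=cv2.INTER_CUBIC);cv2.imwrite("pics/w1c.png",im)
for n in("scene","side"):
    dd=dict(np.load(f"pics/{n}0.npz"));binfit(dd)
m=inr&(P[:,2]>.028)&(P[:,2]<.040)&(P[:,0]>.39)&(P[:,0]<.6)&(P[:,1]>.02)&(P[:,1]<.2);print(rect(P,m),m.sum())
E
```

```text
rim (array([514.2, 103.3]), array([75.1, 94.2]), 75.87, 2400) z 0.1112
0.04 (array([502.4, 111.9]), array([238.8, 220.7]), 1.42, 17563) 0.05096837806091409
0.059 (array([541.5, 113.1]), array([140.6, 160.2]), 1.47, 14845) 0.06399510285594195
tareface [0.43044721 0.09391629 0.03525032]
power [0.43136868 0.03515106 0.0323213 ]
rim (array([511.7, 104.8]), array([76.3, 95.5]), 76.92, 374) z 0.1113
rim (array([514.5, 102.7]), array([81.5, 93.5]), 75.51, 271) z 0.11
(array([431. ,  69.2]), array([31.9, 98. ]), 1.84, 1096) 1096
```

View pics/w1c.png

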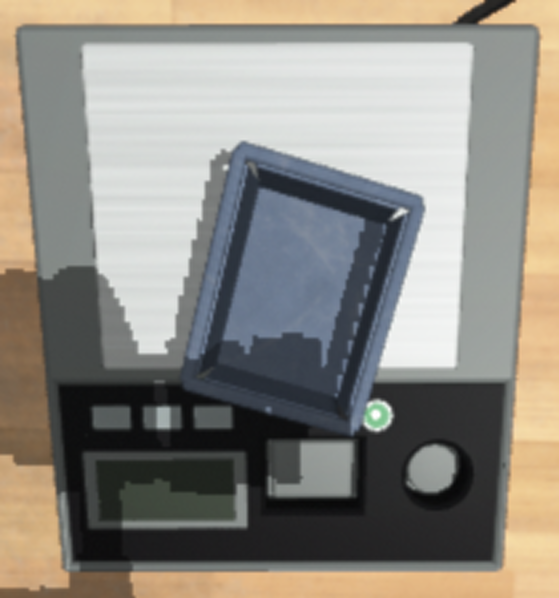

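The rim measures 94×75 mm, so this is the right bin. In the scale frame it is off by (-33, -9) mm and turned -0.27 rad. The plan is to push with both finger fronts (scale yaw) at the front rim: the leading right corner touches first, so the push also squares the bin.

```bash
cat >> h.py <<'E'
SC=np.array([.5024,.1119]);SY=.0253
def s2w(x,y): c,s=np.cos(SY),np.sin(SY); return SC+np.array([c*x-s*y,s*x+c*y])/1000
def w2s(p): c,s=np.cos(SY),np.sin(SY); d=(np.array(p[:2])-SC)*1000; return np.round([c*d[0]+s*d[1],-s*d[0]+c*d[1]],1)
E
python3 -c "
from h import *
from cell import status
s=status.observe();print(s['tool_pos'],s['qpos'],w2s(s['tool_pos']))
print(delta(s,[*s2w(-66,-4),.09],SY))"
```

```text
[0.43248006 0.09874349 0.30576647] [ 5.18152316e-02  1.35306050e-01  1.57985247e+00 -5.97379771e-04
  1.42716093e+00  1.59944886e+00] [-70.2 -11.4]
([0.0044, -0.0075, 0.2158], [0.0006, 0.0007, -0.0021])
```

Emit:
jog_arm(
  series=[
    [-0.17,[0.004,-0.008,0.04],[0,0,0]],
    [-0.17,[0.004,-0.008,0.08],[0,0,0]],
    [-0.17,[0.004,-0.008,0.12],[0,0,0]],
    [-0.17,[0.004,-0.008,0.16],[0,0,0]],
    [-0.17,[0.004,-0.008,0.19],[0,0,0]],
    [-0.17,[0.004,-0.008,0.21],[0,0,0]],
    [-0.17,[0.004,-0.008,0.216],[0,0,0]],
    [-0.17,[0.004,-0.008,0.216],[0,0,0]],
  ],
)

```text
time: 2.45
tool_pos: [0.4358, 0.1062, 0.0891]
tool_rot: [3.141, 0.003, 0.021]
contact_force: [0.3, 0.5, -0.1]
opening: 0.038
```

```bash
python3 -c "
from h import *
s,d=wrist('w2');print(w2s(s['tool_pos']));binfit(d)"
```

```text
2.45 [0.4358 0.1062 0.0891] [3.1412e+00 3.0000e-03 2.1300e-02] [ 0.35  0.49 -0.12] 0.03800492595264811
[-66.7  -4. ]
rim (array([493., 106.]), array([ 83.9, 134.2]), 82.14, 15940) z 0.1112
```

View pics/w2.png

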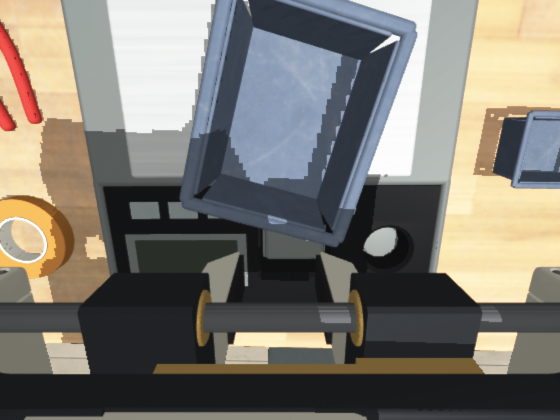

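The fingers stand in front of the bin, with the right finger tip at about (335,265) facing the rim corner at (340,240). Now I push forward slowly.

Emit:
jog_arm(
  series=[
    [-0.17,[0.005,0,0],[0,0,-0.004]],
    [-0.17,[0.009,0,0],[0,0,-0.004]],
    [-0.17,[0.012,0,0],[0,0,-0.004]],
    [-0.17,[0.015,0,0],[0,0,-0.004]],
    [-0.17,[0.018,0,0],[0,0,-0.004]],
    [-0.17,[0.021,0,0],[0,0,-0.004]],
    [-0.17,[0.024,0,0],[0,0,-0.004]],
    [-0.17,[0.027,0,0],[0,0,-0.004]],
    [-0.17,[0.03,0,0],[0,0,-0.004]],
    [-0.17,[0.033,0,0],[0,0,-0.004]],
    [-0.17,[0.035,0,0],[0,0,-0.004]],
    [-0.17,[0.035,0,0],[0,0,-0.004]],
  ],
)

```text
time: 3.5
tool_pos: [0.4723, 0.1084, 0.0899]
tool_rot: [3.142, -0.001, 0.028]
contact_force: [0.0, -0.7, 0.5]
opening: 0.0382
```

```bash
cat >> h.py <<'E'
def binmask(d):
    W=cloud(d);P=W.reshape(-1,3);c=d["img"].astype(int).reshape(-1,3)
    v=np.repeat(np.arange(420),560)
    m=(P[:,2]>.104)&(P[:,2]<.119)&(P[:,0]>.38)&(P[:,0]<.7)&(P[:,1]>0)&(P[:,1]<.23)&(c[:,2]>c[:,0]+15)&(c[:,2]<200)
    M=m.reshape(420,560).astype(np.uint8)
    n,l,st,_=cv2.connectedComponentsWithStats(M,connectivity=8)
    k=1+np.argmax(st[1:,4]);m=(l==k).ravel()
    r=rect(P,m);cv2.imwrite("pics/mask.png",(l==k).astype(np.uint8)*255)
    print("bin",r,"scale",w2s(np.array(r[0])/1000),"off",w2s(np.array(r[0])/1000)-[45,0],'yaw rel',round(np.radians((r[2]+45)%90-45)-SY,3)); return r
E
python3 -c "
from h import *
binmask(dict(np.load('pics/w1.npz')));binmask(dict(np.load('pics/w2.npz')))
s,d=wrist('w3');print(w2s(s['tool_pos']));binmask(d)"
```

```text
bin (array([514.4, 103.3]), array([74.8, 93.7]), 76.13, 2249) scale [11.8 -8.9] off [-33.2  -8.9] yaw rel -0.267
bin (array([514.4, 103.1]), array([75.5, 94.1]), 76.01, 14740) scale [11.8 -9.1] off [-33.2  -9.1] yaw rel -0.269
3.5 [0.4723 0.1084 0.0899] [ 3.1415e+00 -7.0000e-04  2.7800e-02] [ 0.05 -0.7   0.52] 0.038215963517377056
[-30.2  -2.7]
bin (array([529. , 107.9]), array([75.4, 93.6]), 81.21, 13849) scale [26.5 -4.7] off [-18.5  -4.7] yaw rel -0.179
```

View pics/w3.png

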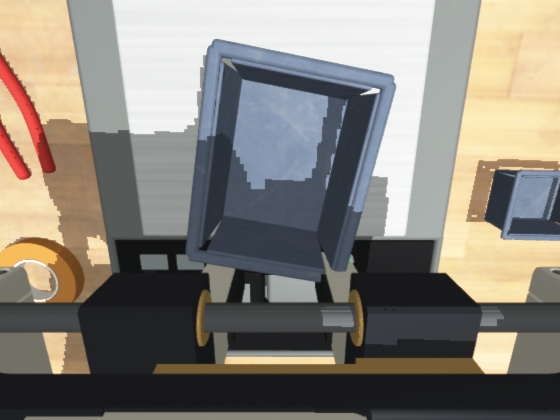

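The bin is squaring: its offset is now (-18.5, -4.7) mm and yaw -0.18. Next I push its rear right corner leftward from the side, which corrects both yaw and y. A straight front push finishes it. First I check the monitor clearance.

Run:
```python
from h import *
from cell import status
for n in("scene","side"):
    d=dict(np.load(f"pics/{n}0.npz"));P=cloud(d).reshape(-1,3)
    for a,b in((-.15,0),(0,.15),(.15,.3)):
        m=(P[:,2]>.13)&(P[:,0]>.5)&(P[:,0]<.85)&(P[:,1]>a)&(P[:,1]<b)&(P[:,2]<.9)
        Q=P[m]
        if len(Q):
            for lo in (.13,.2,.3,.4):
                q=Q[(Q[:,2]>lo)&(Q[:,2]<lo+.1)]
                if len(q)>20: print(n,a,lo,"minx",np.round(np.percentile(q[:,0],1),3))
s=status.observe();print(s["time"])
for p in ((-50,-3,.09),(-50,-3,.145),(58,-95,.145),(58,-95,.09),(58,-64,.09),(58,-57,.09)): print(p,delta(s,[*s2w(p[0],p[1]),p[2]],SY))
```

```text
scene -0.15 0.3 minx 0.719
scene -0.15 0.4 minx 0.722
scene 0 0.13 minx 0.801
scene 0 0.2 minx 0.801
scene 0 0.3 minx 0.688
scene 0 0.4 minx 0.689
scene 0.15 0.13 minx 0.746
scene 0.15 0.3 minx 0.684
scene 0.15 0.4 minx 0.684
side -0.15 0.3 minx 0.721
side -0.15 0.4 minx 0.724
side 0 0.13 minx 0.803
side 0 0.3 minx 0.689
side 0 0.4 minx 0.689
side 0.15 0.13 minx 0.75
side 0.15 0.3 minx 0.686
side 0.15 0.4 minx 0.686
3.55
(-50, -3, 0.09) ([-0.0197, 0.0003, -0.0], [0.0001, -0.001, 0.0026])
(-50, -3, 0.145) ([-0.0197, 0.0003, -0.055], [0.0001, -0.001, 0.0026])
(58, -95, 0.145) ([0.0881, 0.0926, -0.0549], [0.0001, -0.001, 0.0026])
(58, -95, 0.09) ([0.088, 0.0926, 0.0001], [0.0001, -0.001, 0.0026])
(58, -64, 0.09) ([0.0881, 0.0616, 0.0001], [0.0001, -0.001, 0.0026])
(58, -57, 0.09) ([0.0881, 0.0546, 0.0001], [0.0001, -0.001, 0.0026])
```

Emit:
jog_arm(
  series=[
    [-0.17,[-0.02,0,0],[0,0,0]],
    [-1,[-0.02,0,-0.03],[0,0,0]],
    [-1,[-0.02,0,-0.06],[0,0,0]],
    [-1,[0.01,0.03,-0.06],[0,0,0]],
    [-1,[0.035,0.06,-0.06],[0,0,0]],
    [-1,[0.06,0.093,-0.06],[0,0,0]],
    [-1,[0.088,0.093,-0.06],[0,0,0]],
    [-1,[0.088,0.093,-0.06],[0,0,0]],
    [-1,[0.088,0.093,-0.03],[0,0,0]],
    [-1,[0.088,0.093,0],[0,0,0]],
    [-1,[0.088,0.093,0],[0,0,0]],
  ],
)

```text
time: 4.47
tool_pos: [0.5582, 0.0187, 0.0849]
tool_rot: [-3.14, 0.01, 0.028]
contact_force: [-1.2, 0.3, -0.3]
opening: 0.0004
```

```bash
python3 -c "
from h import *
s,d=wrist('w4');print(w2s(s['tool_pos']))
d=__import__('cell').eyes.read_camera('scene');cv2.imwrite('pics/s4.png',cv2.resize(d['img'][150:300,180:380,::-1],None,fx=3.5,fy=3.5))
d=__import__('cell').eyes.read_camera('side');binmask(d);cv2.imwrite('pics/sd4.png',cv2.resize(d['img'][100:300,180:400,::-1],None,fx=2.8,fy=2.8))"
```

```text
4.4667 [0.5582 0.0187 0.0849] [-3.1402  0.0099  0.0281] [-1.23  0.35 -0.25] 0.0004015325323579893
[ 53.4 -94.6]
bin (array([514.7, 142.4]), array([11.1, 36.3]), 77.06, 52) scale [13.1 30.2] off [-31.9  30.2] yaw rel -0.251
```

View pics/w4.png

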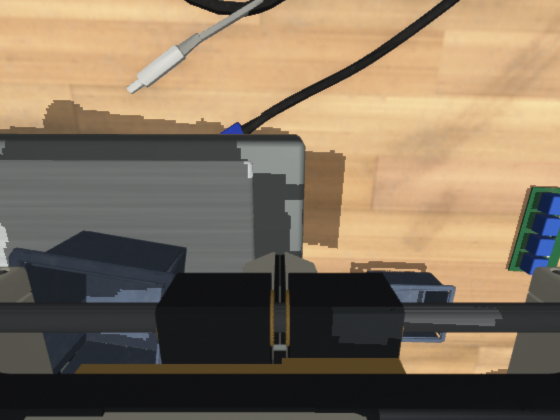

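View pics/sd4.png

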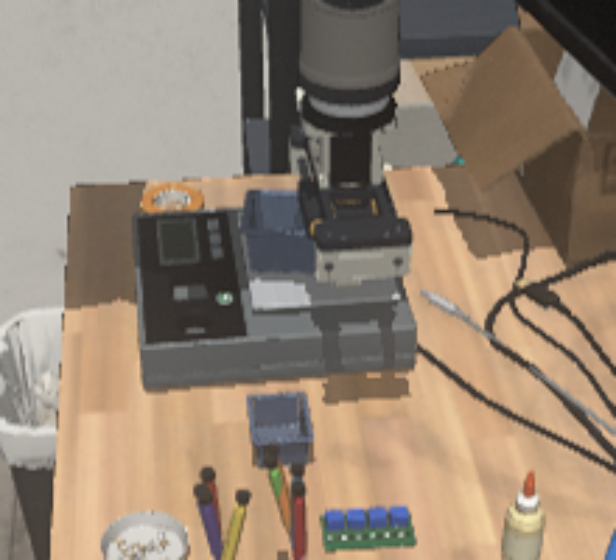

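```bash
python3 -c "
from h import *
from cell import status
s=status.observe();print(s['tool_pos'],s['tool_rot'],w2s(s['tool_pos']))"
```

```text
[0.56249748 0.01829414 0.09104242] [ 3.14152016e+00 -9.69066753e-04  2.83264187e-02] [ 57.7 -95.1]
```

Emit:
jog_arm(
  series=[
    [-1,[0,-0.004,0],[0,0,0]],
    [-1,[0,-0.009,0],[0,0,0]],
    [-1,[0,-0.014,0],[0,0,0]],
    [-1,[0,-0.019,0],[0,0,0]],
    [-1,[0,-0.022,0],[0,0,0]],
    [-1,[0,-0.025,0],[0,0,0]],
    [-1,[0,-0.028,0],[0,0,0]],
    [-1,[0,-0.031,0],[0,0,0]],
    [-1,[0,-0.034,0],[0,0,0]],
    [-1,[0,-0.034,0],[0,0,0]],
  ],
)

```text
time: 5.45
tool_pos: [0.5612, 0.0524, 0.0899]
tool_rot: [-3.142, 0.0, 0.028]
contact_force: [0.6, -0.2, 0.3]
opening: 0.0003
```

```bash
python3 -c "
from h import *
s,d=wrist('w5');print(w2s(s['tool_pos']))
W=cloud(d);P=W.reshape(-1,3);c=d['img'].reshape(-1,3).astype(int)
"
```

```text
5.45 [0.5612 0.0524 0.0899] [-3.1415e+00  2.0000e-04  2.8100e-02] [ 0.59 -0.23  0.3 ] 0.00031905629568334615
[ 57.2 -60.9]
```

View pics/w5.png

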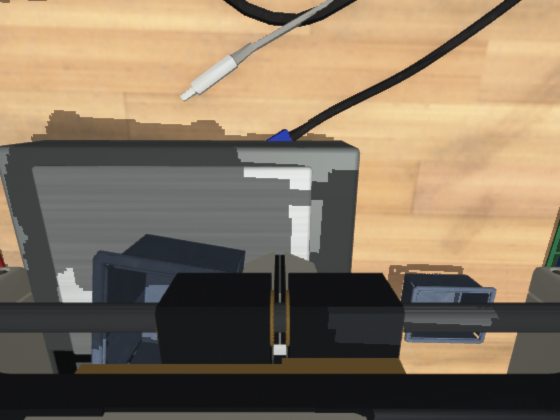

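```bash
python3 -c "
from h import *
from cell import eyes
d=eyes.read_camera('scene');binmask(d);cv2.imwrite('pics/s5.png',cv2.resize(d['img'][150:300,180:380,::-1],None,fx=3.5,fy=3.5))
d=dict(np.load('pics/w5.npz'));W=cloud(d)
P=W[240:300,80:260].reshape(-1,3);m=(P[:,2]>.108)&(P[:,2]<.116);r=P[m]
print(len(r),r.max(0),r.min(0))
"
```

```text
bin (array([525.4, 110.2]), array([75.4, 92.7]), 80.79, 341) scale [22.9 -2.3] off [-22.1  -2.3] yaw rel -0.186
2224 [0.58065153 0.14139072 0.1135015 ] [0.55371883 0.06143911 0.10800144]
```

View pics/s5.png

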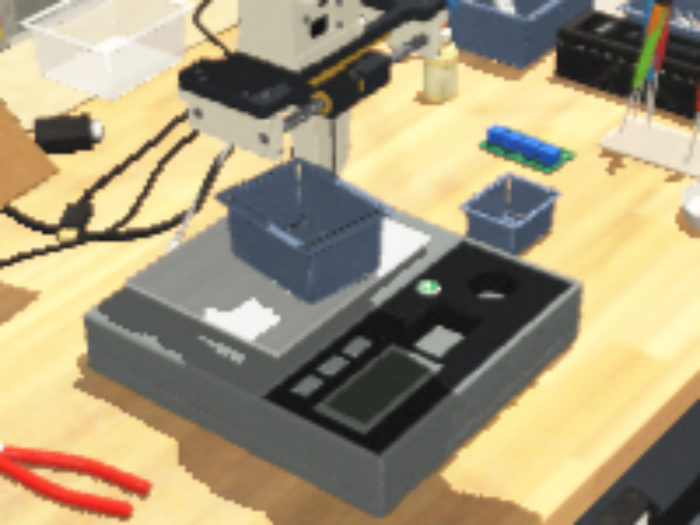

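The bin has not moved yet, so the shut fingers are narrower than assumed. I'll go on by 10 mm.

Emit:
jog_arm(
  series=[
    [-1,[0,-0.003,0],[0,0,0]],
    [-1,[0,-0.006,0],[0,0,0]],
    [-1,[0,-0.009,0],[0,0,0]],
    [-1,[0,-0.011,0],[0,0,0]],
    [-1,[0,-0.011,0],[0,0,0]],
  ],
)

```text
time: 5.97
tool_pos: [0.5609, 0.0634, 0.09]
tool_rot: [-3.142, -0.0, 0.028]
contact_force: [0.6, 0.6, -0.3]
opening: 0.0003
```

```bash
python3 -c "
from h import *
from cell import eyes
s,d=wrist('w6');print(w2s(s['tool_pos']))
W=cloud(d);P=W[240:300,60:260].reshape(-1,3);m=(P[:,2]>.108)&(P[:,2]<.116);r=P[m]
print(len(r),r.max(0),r.min(0))
d=eyes.read_camera('scene');binmask(d)
"
```

```text
5.9667 [0.5609 0.0634 0.09  ] [-3.1416 -0.      0.0282] [ 0.56  0.58 -0.35] 0.0002767605213427708
[ 57.3 -50. ]
1910 [0.57555121 0.15056032 0.11370161] [0.55346638 0.07241792 0.10804186]
bin (array([522.3, 117.5]), array([74.4, 92.6]), 86.03, 348) scale [20.   5.1] off [-25.    5.1] yaw rel -0.095
```

Emit:
jog_arm(
  series=[
    [-1,[0,0.02,0],[0,0,0]],
    [-1,[0,0.022,-0.03],[0,0,0]],
    [-1,[0,0.022,-0.06],[0,0,0]],
    [-0.17,[-0.03,0,-0.06],[0,0,0]],
    [-0.17,[-0.06,-0.025,-0.06],[0,0,0]],
    [-0.17,[-0.09,-0.05,-0.06],[0,0,0]],
    [-0.17,[-0.115,-0.05,-0.06],[0,0,0]],
    [-0.17,[-0.115,-0.05,-0.06],[0,0,0]],
    [-0.17,[-0.115,-0.05,-0.03],[0,0,0]],
    [-0.17,[-0.115,-0.05,0],[0,0,0]],
    [-0.17,[-0.115,-0.05,0],[0,0,0]],
    [-0.17,[-0.115,-0.05,0],[0,0,0]],
  ],
)

```text
time: 7.07
tool_pos: [0.444, 0.1094, 0.0894]
tool_rot: [3.141, 0.003, 0.027]
contact_force: [0.3, 0.3, 0.3]
opening: 0.0381
```

```bash
python3 -c "
from h import *
s,d=wrist('w7');print(w2s(s['tool_pos']));binmask(d)
"
```

```text
7.0667 [0.444  0.1094 0.0894] [3.1414 0.0033 0.0275] [0.32 0.31 0.34] 0.03812294096490892
[-58.4  -1. ]
bin (array([524. , 114.9]), array([75.4, 89.6]), 86.18, 12523) scale [21.7  2.5] off [-23.3   2.5] yaw rel -0.092
```

View pics/w7.png

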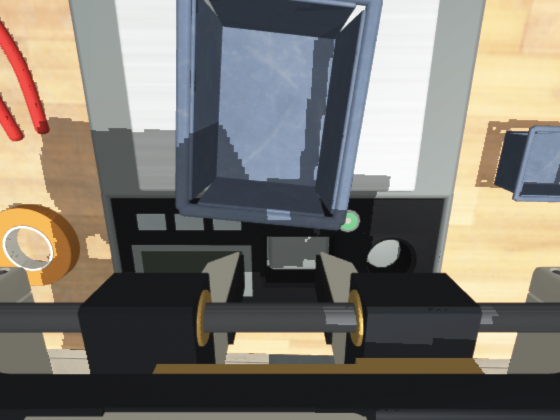

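The bin is at offset (-21, +2.5), yaw -0.09. I push from the front again with a slight rightward drift, stopping short.

Emit:
jog_arm(
  series=[
    [-0.17,[0.01,0,0],[0,0,0]],
    [-0.17,[0.018,0,0],[0,0,0]],
    [-0.17,[0.023,0,0],[0,0,0]],
    [-0.17,[0.027,0.001,0],[0,0,0]],
    [-0.17,[0.03,0.002,0],[0,0,0]],
    [-0.17,[0.033,0.003,0],[0,0,0]],
    [-0.17,[0.036,0.004,0],[0,0,0]],
    [-0.17,[0.039,0.005,0],[0,0,0]],
    [-0.17,[0.042,0.006,0],[0,0,0]],
    [-0.17,[0.044,0.007,0],[0,0,0]],
    [-0.17,[0.044,0.007,0],[0,0,0]],
  ],
)

```text
time: 8.03
tool_pos: [0.4893, 0.1037, 0.0899]
tool_rot: [3.141, -0.001, 0.028]
contact_force: [-0.2, 0.5, 1.2]
opening: 0.038
```

```bash
python3 -c "
from h import *
s,d=wrist('w8');print(w2s(s['tool_pos']));binmask(d)
"
```

```text
8.0333 [0.4893 0.1037 0.0899] [ 3.1415e+00 -5.0000e-04  2.7700e-02] [-0.18  0.45  1.24] 0.03803723930461118
[-13.3  -7.8]
bin (array([542.1, 111.8]), array([75. , 93.8]), 89.33, 12859) scale [39.7 -1.1] off [-5.3 -1.1] yaw rel -0.037
```

View pics/w8.png

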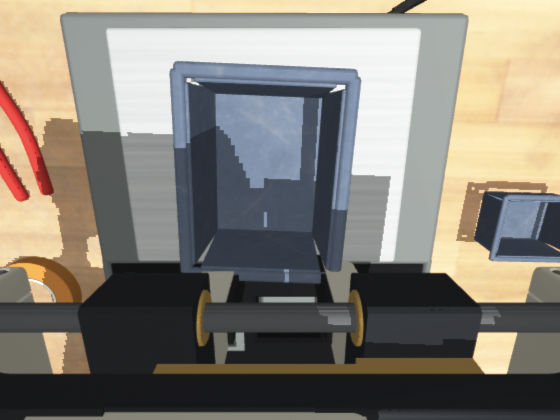

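The bin is at offset (-5.3, -1.1), yaw -0.04. It needs a last 5 mm straight.

Emit:
jog_arm(
  series=[
    [-0.17,[0.002,0,0],[0,0,0]],
    [-0.17,[0.004,-0.001,0],[0,0,0]],
    [-0.17,[0.0055,-0.001,0],[0,0,0]],
    [-0.17,[0.0055,-0.001,0],[0,0,0]],
    [-0.17,[0.0055,-0.001,0],[0,0,0]],
  ],
)

```text
time: 8.5
tool_pos: [0.4945, 0.1051, 0.09]
tool_rot: [3.142, -0.001, 0.028]
contact_force: [-0.8, 0.4, 0.2]
opening: 0.0384
```

```bash
python3 -c "
from h import *
s,d=wrist('w9');print(w2s(s['tool_pos']));binmask(d)
W=cloud(d);P=W.reshape(-1,3);m=(P[:,2]>.059)&(P[:,2]<.069)&(P[:,0]>.48)&(P[:,0]<.7)&(P[:,1]>0)&(P[:,1]<.24);print('plate',rect(P,m))
m=(P[:,2]>.044)&(P[:,2]<.054)&(P[:,0]>.48)&(P[:,0]<.7)&(P[:,1]>-.02)&(P[:,1]<.24);print('case',rect(P,m))
"
```

```text
8.5 [0.4945 0.1051 0.09  ] [ 3.1415e+00 -5.0000e-04  2.7900e-02] [-0.79  0.36  0.19] 0.03836005910040549
[-8.1 -6.6]
bin (array([547.3, 112.9]), array([75. , 93.7]), 88.91, 12782) scale [44.9 -0.1] off [-0.1 -0.1] yaw rel -0.044
plate (array([547.3, 113.2]), array([129.6, 160.2]), 1.65, 42955)
case (array([550.3, 113.4]), array([145. , 219.5]), 1.18, 24330)
```

The bin is centred on the plate: fit (547.3, 112.9) against plate middle (547.3, 113.2), 2.5° turned. I retract, shut the fingers and go above the tare well.

Emit:
jog_arm(
  series=[
    [-0.17,[-0.02,0,0],[0,0,0]],
    [-0.17,[-0.04,0.004,0],[0,0,0]],
    [-1,[-0.063,0.0085,-0.03],[0,0,0]],
    [-1,[-0.063,0.0085,-0.05],[0,0,0]],
    [-1,[-0.063,0.0085,-0.05],[0,0,0]],
    [-1,[-0.063,0.0085,-0.05],[0,0,0]],
    [-1,[-0.063,0.0085,-0.05],[0,0,0]],
    [-1,[-0.063,0.0085,-0.05],[0,0,0]],
  ],
)

```text
time: 9.22
tool_pos: [0.4313, 0.0948, 0.1391]
tool_rot: [3.141, 0.001, 0.028]
contact_force: [0.2, -0.3, -0.5]
opening: 0.0031
```

```bash
python3 -c "
from h import *
s,d=wrist('w10');print(w2s(s['tool_pos']));binmask(d)
print(delta(s,[*s2w(-71,-15),.06],SY))
W=cloud(d);P=W.reshape(-1,3)
m=(P[:,2]>.028)&(P[:,2]<.040)&(P[:,0]>.40)&(P[:,0]<.46)&(P[:,1]>.06)&(P[:,1]<.13);print(rect(P,m), s2w(-71,-15))
im=cv2.resize(d['img'][180:330,180:400,::-1],None,fx=3.5,fy=3.5,interpolation=cv2.INTER_CUBIC);cv2.imwrite('pics/w10c.png',im)
"
```

```text
9.2167 [0.4313 0.0948 0.1391] [3.1415e+00 1.4000e-03 2.7800e-02] [ 0.15 -0.35 -0.48] 0.003149370185784296
[-71.5 -15.3]
bin (array([533.7, 113.3]), array([74.9, 67.1]), 89.53, 5720) scale [31.3  0.6] off [-13.7   0.6] yaw rel -0.034
([0.0006, -0.0003, 0.0791], [0.0001, 0.0014, 0.0025])
(array([429.5,  95. ]), array([31.2, 46.3]), 1.49, 1864) [0.43180218 0.09510869]
```

View pics/w10c.png

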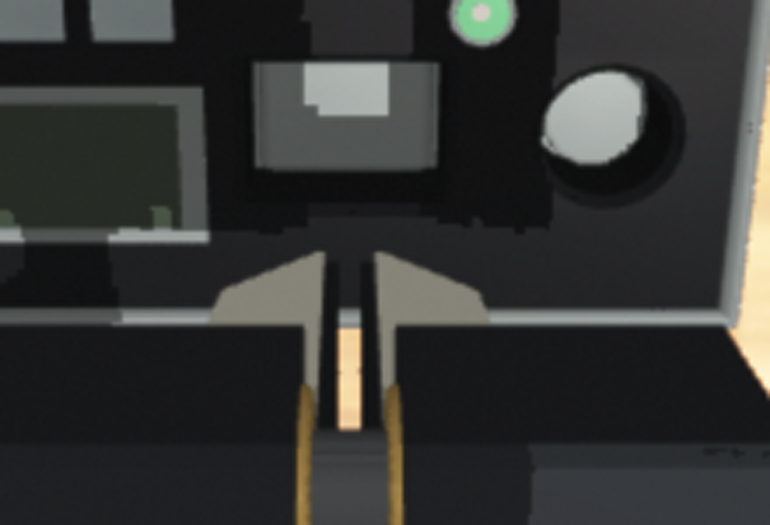

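The tips are nearly shut and tapered, and stand centred above the tare well (crop (345,115)). The power well is far to the right at (600,120). I descend into the well, stopping above the key.

Emit:
jog_arm(
  series=[
    [-1,[0.0006,0,0.03],[0,0,0]],
    [-1,[0.0006,0,0.06],[0,0,0]],
    [-1,[0.0006,0,0.08],[0,0,0]],
    [-1,[0.0006,0,0.09],[0,0,0]],
    [-1,[0.0006,0,0.098],[0,0,0]],
    [-1,[0.0006,0,0.1],[0,0,0]],
    [-1,[0.0006,0,0.1],[0,0,0]],
    [-1,[0.0006,0,0.1],[0,0,0]],
  ],
)

```text
time: 9.93
tool_pos: [0.4325, 0.0949, 0.0403]
tool_rot: [3.142, -0.001, 0.028]
contact_force: [-0.0, 0.7, 0.1]
opening: 0.0006
```

```bash
python3 -c "
from h import *
s,d=wrist('w11');print(w2s(s['tool_pos']),s['torque'])
from cell import eyes
d=eyes.read_camera('scene');cv2.imwrite('pics/s11.png',cv2.resize(d['img'][130:310,180:400,::-1],None,fx=3.3,fy=3.3))
"
```

```text
9.9333 [0.4325 0.0949 0.0403] [ 3.1415e+00 -6.0000e-04  2.7800e-02] [-0.01  0.71  0.1 ] 0.0006037594255953738
[-70.3 -15.3] [-0.0358844  -0.0519508   0.03118112]
```

View pics/s11.png

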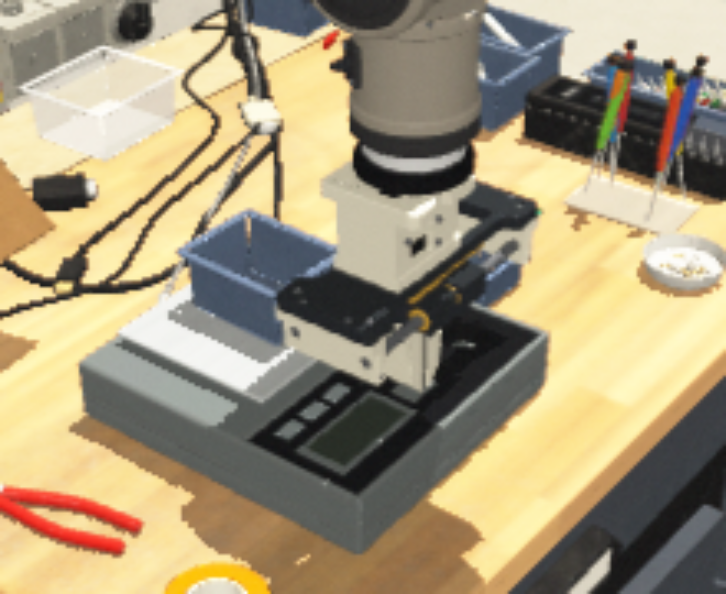

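View pics/w11.png

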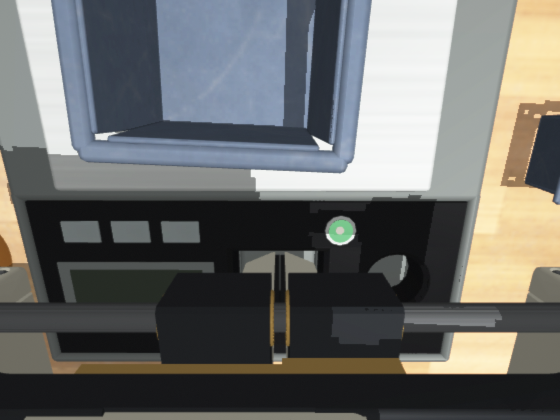

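The tips are inside the tare well (wrist (280,265)), clear of the walls, and the bin is clear of the hand. I press slowly.

Emit:
jog_arm(
  series=[
    [-1,[0,0,0.004],[0,0,0]],
    [-1,[0,0,0.007],[0,0,0]],
    [-1,[0,0,0.009],[0,0,0]],
    [-1,[0,0,0.0105],[0,0,0]],
    [-1,[0,0,0.0105],[0,0,0]],
    [-1,[0,0,0.0105],[0,0,0]],
  ],
)

```text
time: 10.53
tool_pos: [0.4326, 0.0949, 0.0297]
tool_rot: [3.142, -0.001, 0.028]
contact_force: [1.5, -0.2, 3.7]
opening: 0.0006
```

Emit:
jog_arm(
  series=[
    [-1,[0,0,0.001],[0,0,0]],
    [-1,[0,0,0.002],[0,0,0]],
    [-1,[0,0,0.002],[0,0,0]],
    [-1,[0,0,0.002],[0,0,0]],
  ],
)

```text
time: 10.87
tool_pos: [0.4326, 0.0949, 0.0281]
tool_rot: [3.142, -0.001, 0.028]
contact_force: [0.1, 0.8, 10.1]
opening: -0.0
```

Force is 10 N at z 28.1 mm, so the key is on its stop. I add 0.5 mm of margin and hold.

Emit:
jog_arm(
  series=[
    [-1,[0,0,0.0005],[0,0,0]],
    [-1,[0,0,0.0005],[0,0,0]],
    [-1,[0,0,0.0005],[0,0,0]],
    [-1,[0,0,0.0005],[0,0,0]],
    [-1,[0,0,0.0005],[0,0,0]],
    [-1,[0,0,0.0005],[0,0,0]],
    [-1,[0,0,0.0005],[0,0,0]],
    [-1,[0,0,0.0005],[0,0,0]],
    [-1,[0,0,0.0005],[0,0,0]],
    [-1,[0,0,0.0005],[0,0,0]],
    [-1,[0,0,0.0005],[0,0,0]],
    [-1,[0,0,0.0005],[0,0,0]],
  ],
)

```text
time: 11.87
tool_pos: [0.4327, 0.0949, 0.028]
tool_rot: [3.142, -0.002, 0.028]
contact_force: [-1.2, 0.3, 16.0]
opening: 0.0007
```

Emit:
jog_arm(
  series=[
    [-1,[0,0,0],[0,0,0]],
    [-1,[0,0,0],[0,0,0]],
    [-1,[0,0,0],[0,0,0]],
    [-1,[0,0,0],[0,0,0]],
    [-1,[0,0,0],[0,0,0]],
    [-1,[0,0,0],[0,0,0]],
    [-1,[0,0,0],[0,0,0]],
    [-1,[0,0,0],[0,0,0]],
    [-1,[0,0,0],[0,0,0]],
    [-1,[0,0,0],[0,0,0]],
    [-1,[0,0,0],[0,0,0]],
    [-1,[0,0,0],[0,0,0]],
  ],
)

```text
time: 12.87
tool_pos: [0.4327, 0.0949, 0.028]
tool_rot: [3.142, -0.002, 0.028]
contact_force: [-1.9, -0.5, 15.2]
opening: 0.0005
```

```bash
python3 -c "
from h import *
s,d=wrist('w12');print(w2s(s['tool_pos']),s['torque'])"
```

```text
12.8667 [0.4327 0.0949 0.028 ] [ 3.1415e+00 -1.8000e-03  2.7900e-02] [-1.87 -0.51 15.23] 0.00048274535330044204
[-70.1 -15.3] [-0.00911568  0.21630089  0.0366035 ]
```

Held down for 2 s, seated at 28.0 mm. Now I release straight up.

Emit:
jog_arm(
  series=[
    [-1,[0,0,-0.004],[0,0,0]],
    [-1,[0,0,-0.01],[0,0,0]],
    [-1,[0,0,-0.025],[0,0,0]],
    [-1,[0,0,-0.05],[0,0,0]],
    [-1,[0,0,-0.085],[0,0,0]],
    [-1,[0,0,-0.12],[0,0,0]],
    [-1,[0,0,-0.16],[0,0,0]],
    [-1,[0,0,-0.2],[0,0,0]],
    [-1,[0,0,-0.24],[0,0,0]],
    [-1,[0,0,-0.27],[0,0,0]],
    [-1,[0,0,-0.27],[0,0,0]],
    [-1,[0,0,-0.27],[0,0,0]],
  ],
)

```text
time: 13.92
tool_pos: [0.432, 0.0949, 0.298]
tool_rot: [3.141, -0.002, 0.028]
contact_force: [-0.7, 0.7, -0.7]
opening: 0.0007
```

```bash
python3 -c "
from h import *
s,d=wrist('w13');print(s['qvel']);r=binmask(d)
W=cloud(d);P=W.reshape(-1,3);m=(P[:,2]>.059)&(P[:,2]<.069)&(P[:,0]>.4)&(P[:,0]<.7)&(P[:,1]>0)&(P[:,1]<.24);print('plate',rect(P,m))
m=(P[:,2]>.02)&(P[:,2]<.04)&(P[:,0]>.41)&(P[:,0]<.45)&(P[:,1]>.08)&(P[:,1]<.11);print('tare z',np.median(P[m][:,2]))
m=(P[:,2]>.02)&(P[:,2]<.04)&(P[:,0]>.42)&(P[:,0]<.44)&(P[:,1]>.027)&(P[:,1]<.043);print('power z',np.median(P[m][:,2]))
"
```

```text
13.9167 [0.432  0.0949 0.298 ] [ 3.1415e+00 -1.9000e-03  2.7800e-02] [-0.67  0.71 -0.68] 0.0006823524701167014
[-0.00121648  0.0377075   0.06711341 -0.00012177 -0.02013363 -0.00015216]
bin (array([547.2, 113. ]), array([74.1, 93.6]), 89.19, 2609) scale [44.8 -0. ] off [-0.2 -0. ] yaw rel -0.039
plate (array([547.3, 113.2]), array([130.1, 160.6]), 1.65, 13857)
tare z 0.03386839131775904
power z 0.03389353571795317
```

View pics/w13.png

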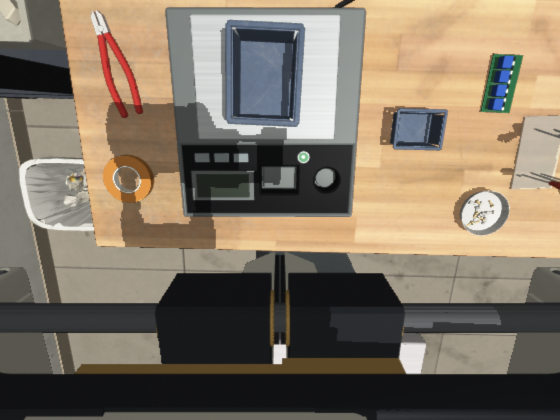

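The bin sits in the middle of the plate (264,73). The tare key at (280,177) is back up at 34 mm, the power key is untouched at 34 mm, and the other things are in place. I hand in.

```bash
python3 -c "
from cell import job
print(job.hand_in())"
```

```text
the job is handed in; nothing more can be done
None
```

The job is done and handed in: the bin stands in the middle of the plate, and the tare key was pressed, held and let back up. It took about 14 s of the 61 s allowed.

- **Bin:** I slid it with the fingers only, with two pushes on its front rim, one side push between them and a final 5 mm nudge. In the last wrist-camera fit its middle was 0.2 mm from the middle of the plate. It is still turned about 0.04 rad (2.3°) against the scale.
- **Tare key:** With the shut fingertips I pressed it to its stop, at 28.0 mm with 15–16 N. I held it there for about 2 s with nothing touching the bin or plate. It came back up and measured 33.9 mm.
- **Everything else:** The power key reads 33.9 mm (up) and the hand never went near it. The things on the bench visible in the last wrist picture look unmoved; the flux bottle was out of that view.

Two checks disagreed along the way. The first 34 mm of the side push touched nothing, because the shut fingers are narrower than I had assumed. The scene camera placed the bin about 3 mm off the wrist camera's fit, so I relied on the wrist camera for the final position.

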